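# Open the wax pot and click its carrier into the middle stop

## Task

Get the shoe-shine wax ready: first lift the loose lid off the white pot by its knob and set it down flat on the bare shelf, knob up. Then push the carrier with the pot along its rail to the middle one of the three stops, so that it clicks in there, and leave the other things on the shelf where they are.

Things in the scene. Friction and masses are not known exactly. Their poses are not given: they have to be found in the camera images.
- rail: fixed aluminium rail, 500 long (its y), 100 wide (x), 22 high (34 at its end caps), with three stops along y at -130, 0 and +130; each is a pair of 5 high cross ribs in the rail's floor, marked by a dark steel block, 30 x 24, 20 high, on the rail's +x side (out to x = 81). Origin: centre of its underside.
- carrier: sliding plywood board 112 (x) x 200 (y) x 12, its x and y those of the rail; origin: centre of its underside, 24 above the shelf. Carries an upright wooden grip near its -y end and a fixed white pot. Slides along y; starts between the first (rail y -130) and the middle stop. A sprung ball under its origin clicks between a stop's ribs, centring it; 1 N slides it, 5 N takes it over a rib.
- grip_top (a point): centre of the top of the carrier's upright wooden grip, 26 (rail x) x 18 (rail y), 75 high above the board; its top is 111 above the shelf, 82 toward the rail's -y from the carrier's centre; the pot's wall is 63 from its face
- pointer (a point): top of the steel pointer (8 wide) that sticks out of the carrier on the rail's +x side at the carrier's centre; at a stop it lies over the middle of that stop's steel block
- middle_stop (a point): centre of the top of the middle stop's steel block, 20 above the shelf, 66 toward rail +x from the rail's centre line
- pot_mouth (a point): centre of the mouth of the white pot (100 outside, 92 inside, 70 high, holds a cake of hard wax), 106 above the shelf, axis up
- lid: loose wooden lid of the pot, 108 across; origin: centre of the underside of its plug (82 across, 10 deep); disc from z = 10 to 18, knob from 18 to 54; z up. On the pot its origin is 10 below the mouth; set down on the shelf its origin is at height 0.
- lid_knob (a point): middle of the gripping part of the lid's knob (32 across, from 32 to 54 above the lid's origin; narrower neck 26 across below), 43 above the lid's origin
- dustpan_brush: blue plastic dustpan brush, 200 x 60 x 52, origin under its middle, long along its x; origin: centre of its underside. Leave in place.
- crevice_tool: white plastic vacuum crevice tool, 203 x 36 x 36, lying, long along its x; origin: centre of its underside. Leave in place.
- pad_holder: stainless open tray with a scouring pad in it, 85 x 120 x 41; origin: centre of its underside. Leave in place.
- polish_tin: closed flat round tin of shoe polish, 86 across, 27 high (not the pot of this task); origin: centre of its underside. Leave in place.
- spray: upright white bottle, 68 across, 190 high; origin: centre of its underside. Leave in place.
- shoe_brush: wooden shoe brush, 150 x 50 x 46, long along its x; origin: centre of its underside. Leave in place.
- jar: glass jar with a screw cap, 76 across, 100 high; origin: centre of its underside. Leave in place.
There are look-alikes about, which are no part of the job. There is more than one size of the lid; the job needs the largest.

How it is judged:
On the way:
1. the lid lies flat on the bare shelf, knob up and let go, while the carrier is still short of the middle stop (height (world z) of lid below 0.01 m and angle between lid's own z axis and vertical below 0.12 rad and linear speed of lid below 0.03 m/s and contact force between the fingers and lid below 0.1 N and y of pointer in the frame of middle_stop below -0.02 m), for 0.2 s.
At the end, for the whole second after the job is handed in: the carrier rests in the middle stop (its pointer within 6 mm of the middle of the stop's block along the rail) and the lid lies still on the bare shelf, knob up (origin below 10 mm, tilt under 0.12 rad) (height (world z) of lid below 0.01 m and angle between lid's own z axis and vertical below 0.12 rad and linear speed of lid below 0.03 m/s and y of pointer in the frame of middle_stop between -0.006 and 0.006 m and linear speed of carrier below 0.01 m/s); the robot touches nothing.
It fails at once if another thing on the shelf is shifted by more than 30 mm (distance of any of dustpan_brush, crevice_tool, pad_holder, polish_tin, spray, shoe_brush, jar from where it was at the start of the episode above 0.03 m).
It also fails if it takes over 51 s, if anything falls off the work surface, if the arm or the gripper's body presses on something with over 40 N, if the wrist force passes 120 N, or if a joint passes its speed limit or range.

## Robot

A 6-joint arm with a two-finger parallel gripper is mounted at the origin on the work surface. World frame = base frame: x ahead of the robot, y to its left, z up, the work surface at z = 0. Lengths are in m, angles in rad, forces in N, time in s.
With the tool pointing down it reaches from about 0.35 to 0.775 m from the base axis. Payload 5.5 kg.
Tool frame: the origin (TCP) lies midway between the tips of the shut fingers; the grasp point (between the pads) lies 19 mm behind it; z points along the fingers, y is the line along which they close (so a half turn about z gives the same grasp; the last joint's range is limited). The gripper opens to 85 mm and grips with 20 to 120 N. Pads are 22 mm wide; open, the fingers measure 114 mm over their backs; the gripper's body (76 mm by 85 mm) begins 54 mm behind the grasp point. The pads swing forward as they close: fully open they stand 13 mm farther back than shut.
Start: joints at [1.143, 0.313, 0.046, 1.304, 0, 1.431], TCP at [0.163, 0.551, 0.231] pointing down, gripper open.
Joint ranges: [-2.76, 2.76], [-0.86, 1.69], [-1.03, 1.26], [-2.2, 2.34], [-1.47, 1.5], [-3.14, 3.14]. Speed limits (rad/s): [2.57, 2.57, 3.14, 3.14, 3.14, 3.14].

## Interface

Orientations are given as a unit quaternion [w, x, y, z].
In Python, from workcell import get_state, read_camera, camera_info, hand_in, recognise gives the robot as it stands.
- The arm moves only by the tool arm_command, never from a script. Its argument "moves" is one flat list of numbers, 7 for each row, row after row: the opening, from -1 (shut) to 1 (fully open), then the shift along the tool's x, y, z in mm, then the turn, a rotation vector about the tool's x, y, z in rad. A call has 1 to 8 rows; each row shifts and turns the commanded pose from where the row before left it, along the tool's axes as they then stand; what a row does not reach is not made up. A row lasts 1/8 s, in which the tool goes at most 62.5 mm and 10.7 degrees, less where a joint would pass 70% of its speed; a pose out of reach is approached as far as the arm can. A call with a gripper value outside its range is refused whole. The fingers move at their own pace and stop on an object; "newtons" is the grip in N (left out, the last holds). Time passes only in rows, so rows that do not move let the fingers close. It gives the time, the measured TCP pose, the force, the opening and the grip force at its end, in the units of the state.
- get_state(): the state, without advancing time (a new reading comes with each control period).
- read_camera(name): name is "side" or "top" or "wrist"; returns (picture, depth): 384x512x3 uint8, blue, green, red; 384x512 float32, m along the optical axis (not along the pixel's ray), 0 where there is no reading.
- camera_info(name): a dict with "fovy" (degrees; the focal length in pixels is half the picture's height over the tangent of half this angle, whatever the lens; pixels are square), "cx", "cy" (the principal point, pixels), "k1" (the pictures are not rectified: a ray, as slopes to the right and down, at radius r is drawn at 1 + k1 r^2 times it, then the intrinsics apply), "eye" and "orientation" of the camera in the world; the wrist camera has in their place "tool_from_camera" (4x4, takes a point from camera to tool coordinates, whose origin is the TCP and whose axes are the flange's). Camera axes: x right, y down, z forward; pixel columns grow to the right and rows downward; lengths in m; the calibration is good to about 2 mm. A picture is of the moment at which its call begins: read the wrist's pose just before it. camera_info takes no time and is no camera call.
- hand_in(): hands the job in; it is judged then, once.
Trained networks look in the newest picture that a camera, given by its name, has taken for a name from the list of things; names that differ only in an ending like _2 or _b are one class to them, and where a whole thing is asked for, a point or a joint stands for the part that bears it (a point fixed in the world has none). Each returns a list of dicts, best first, with "confidence" (0 to 1); they miss things now and then, are a little off and sometimes report something else, mostly with a low value. They report only what shows in the picture. A call takes as long as a camera call. They do not tell look-alikes from the thing itself.
- recognise(camera, label): "point" ([column, row] in pixels, amid what is visible of it).
The state is a dict: "clock": time; "joint_pos": joint angles; "qvel": joint speeds; "tau": joint torques, N m; "tcp_pos": TCP position; "orientation": TCP orientation; "wrist_force": force on the tool from outside, world axes, zero at the start; "ft_torque": the same for the moment, N m; "finger_gap": finger opening in m; "grip_force": force on a finger pad.
Only numpy, scipy, OpenCV 4.12 (cv2) and the standard library are available. Lean on these libraries where they do the work, as an engineer would, in place of code of your own. Each camera call takes 0.05 s, during which the arm holds its last target. There are 200 camera calls.

## Working session

There is one attempt and no reset: what is moved stays moved. The work goes in short steps, Python scripts to look and compute and a tool call to move; the robot and the scene stay as the last step left them, time stands still between calls to the robot, and variables do not carry over. Pictures are saved under pics/ and viewed, at most 10 in all, crops included, and the job is handed in when it is done.

Besides the shell and the picture viewer there is one more tool, called as name(argument=value, ...), one argument or row to a line, values as JSON. arm_command: Moves the arm, as the interface text tells. Its arguments: {"type":"object","properties":{"moves":{"type":"array"},"newtons":{"type":"number"}},"required":["moves"]}

```bash
mkdir -p pics; cat > h.py <<'E'
import numpy as np, cv2
from scipy.spatial.transform import Rotation as R
from workcell import *
def q2R(q): return R.from_quat([q[1],q[2],q[3],q[0]]).as_matrix()
def cam(name, st=None):
    i=camera_info(name); f=192/np.tan(np.radians(i["fovy"])/2)
    if name=="wrist":
        st=st or get_state(); T=np.eye(4); T[:3,:3]=q2R(st["orientation"]); T[:3,3]=st["tcp_pos"]
        T=T@np.array(i["tool_from_camera"]); return i,f,T[:3,:3],T[:3,3]
    return i,f,q2R(i["orientation"]),np.array(i["eye"])
def slopes(i,f,p):
    d=np.array([(p[0]-i["cx"])/f,(p[1]-i["cy"])/f]); s=d.copy()
    for _ in range(20): s=d/(1+i["k1"]*(s@s))
    return s
def ray(c,p):
    i,f,Rm,e=c; d=Rm@np.append(slopes(i,f,p),1); return e,d
def at_z(c,p,z):
    e,d=ray(c,p); return e+d*(z-e[2])/d[2]
def at_depth(c,p,D):
    e,d=ray(c,p); return e+d*D
def proj(c,P):
    i,f,Rm,e=c; v=Rm.T@(np.array(P)-e); s=v[:2]/v[2]; s=s*(1+i["k1"]*(s@s)); return np.array([i["cx"],i["cy"]])+f*s
def tri(rays):
    A=0;b=0
    for e,d in rays:
        d=d/np.linalg.norm(d); M=np.eye(3)-np.outer(d,d); A=A+M; b=b+M@e
    return np.linalg.solve(A,b)
def cloud(c,dep):
    i,f,Rm,e=c; v,u=np.mgrid[:384,:512]; d=np.stack([(u-i["cx"])/f,(v-i["cy"])/f],-1); s=d.copy()
    for _ in range(15): s=d/(1+i["k1"]*(s**2).sum(-1,keepdims=True))
    P=np.concatenate([s,np.ones((384,512,1))],-1)*dep[...,None]
    return P@Rm.T+e
E
python3 - <<'E'
from h import *
print(get_state())
for n in("top","side"):
    p,d=read_camera(n); cv2.imwrite(f"pics/{n}0.png",p); np.save(f"{n}.npy",d); c=cam(n)
    print(n,camera_info(n))
    for l in ["lid_knob","lid","grip_top","pointer","middle_stop","pot_mouth","rail","polish_tin","spray","jar","shoe_brush","pad_holder","crevice_tool","dustpan_brush"]:
        for r in recognise(n,l)[:4]:
            u,v=np.round(r["point"]).astype(int); D=d[min(max(v,0),383),min(max(u,0),511)]
            print(l,np.round(r["point"]),round(r["confidence"],2),np.round(at_depth(c,r["point"],D),3))
E
```

```text
{'clock': 0.0, 'joint_pos': array([ 1.14338101e+00,  3.14011928e-01,  4.49692836e-02,  1.30358868e+00,
       -1.42354377e-05,  1.43122234e+00]), 'qvel': array([ 0.00031692, -0.00052713,  0.0013639 ,  0.00076198, -0.00056131,
       -0.00153102]), 'tau': array([-9.67069104e-05, -4.80627465e+01,  2.98532581e+01,  1.93315884e-02,
        5.88906801e-06,  1.00989152e-05]), 'tcp_pos': array([0.16301767, 0.55087413, 0.23039834]), 'orientation': array([-2.49801573e-04,  1.43424273e-01,  9.89660869e-01, -8.82864208e-04]), 'wrist_force': array([-0.57230867,  0.31223458, -0.09927187]), 'ft_torque': array([-0.00976461,  0.00575599, -0.00332224]), 'grip_force': 0.0, 'finger_gap': 0.08552740770392014}
top {'fovy': 49.64174329568053, 'cx': 253.7158416640906, 'cy': 187.47195646974563, 'k1': 0.02131114913719548, 'eye': array([0.5085834 , 0.02400365, 1.29424254]), 'orientation': array([ 0.01459816, -0.69832077,  0.7152336 , -0.02399794])}
lid_knob [320. 108.] 0.87 [ 0.814 -0.202  0.04 ]
lid_knob [253. 192.] 0.86 [0.557 0.01  0.148]
lid_knob [193. 136.] 0.76 [0.739 0.187 0.041]
lid [318. 110.] 0.96 [
[... 1321 characters left out ...]
[0.513 0.046 0.013]
middle_stop [203. 164.] 0.3 [0.672 0.414 0.025]
pot_mouth [274. 222.] 0.86 [ 0.569 -0.04   0.036]
rail [236. 223.] 0.77 [0.512 0.047 0.018]
polish_tin [256. 294.] 0.98 [ 0.362 -0.188  0.025]
spray [375. 291.] 0.8 [ 0.455 -0.39   0.11 ]
jar [404. 242.] 0.87 [ 0.679 -0.346  0.074]
shoe_brush [138. 210.] 0.64 [0.341 0.278 0.031]
pad_holder [202. 162.] 0.87 [0.67  0.42  0.031]
pad_holder [125. 181.] 0.57 [0.388 0.452 0.042]
crevice_tool [320. 201.] 0.6 [ 0.761 -0.05   0.026]
crevice_tool [257. 295.] 0.24 [ 0.359 -0.193  0.028]
dustpan_brush [126. 179.] 0.7 [0.394 0.453 0.048]
dustpan_brush [234. 222.] 0.31 [0.512 0.053 0.018]
dustpan_brush [201. 164.] 0.31 [0.664 0.416 0.026]
```

```bash
python3 -c "
import cv2
cv2.imwrite('pics/t.png',cv2.resize(cv2.imread('pics/top0.png'),(800,600),interpolation=cv2.INTER_CUBIC))
cv2.imwrite('pics/s.png',cv2.resize(cv2.imread('pics/side0.png'),(800,600),interpolation=cv2.INTER_CUBIC))"
```

```text
(no output)
```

View pics/t.png

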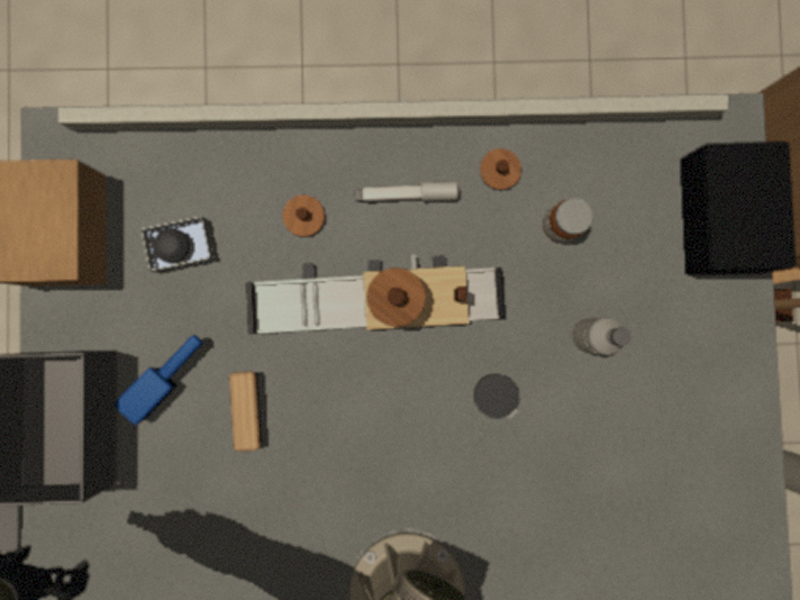

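View pics/s.png

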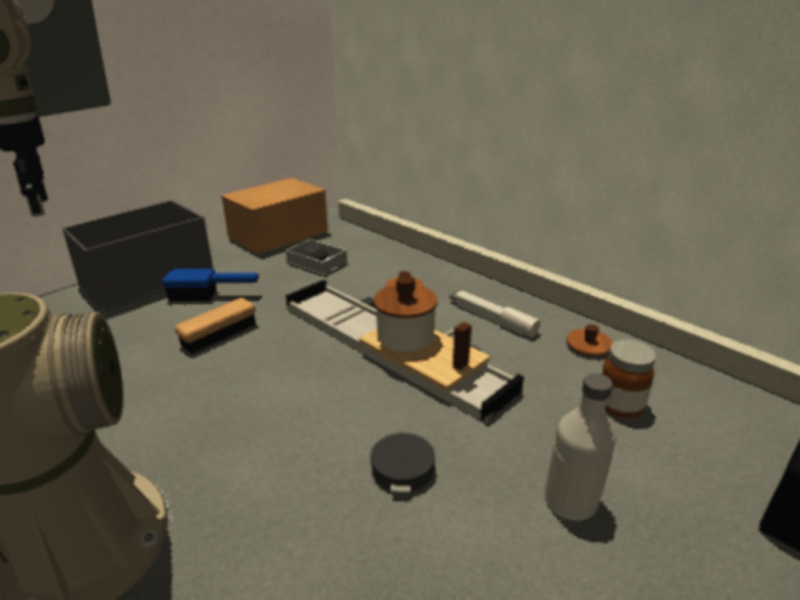

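Lid candidates (top picture pixels): the lid on the pot (254,190), a loose lid at left (193,136), and a loose lid at right (320,108). The loose ones are smaller and lie on the shelf, so I choose (254,190), which is on the white pot on the carrier. The grip is at (295,189), the pointer at (266,168), the middle block at (240,171), and the other blocks at (281,168) and (198,173). The polish tin at (316,254) isn't the pot. Next I'll measure from depth and triangulate.

```bash
python3 - <<'E'
from h import *
ct=cam("top"); cs=cam("side")
C={n:cloud(c,np.load(n+".npy")) for n,c in(("top",ct),("side",cs))}
for n,P in C.items():
    def sel(x0,x1,y0,y1,z0,z1):
        m=(P[...,0]>x0)&(P[...,0]<x1)&(P[...,1]>y0)&(P[...,1]<y1)&(P[...,2]>z0)&(P[...,2]<z1); return P[m]
    for nm,b in dict(knob=(.5,.62,-.05,.08,.135,.17),disc=(.48,.64,-.07,.1,.104,.125),grip=(.53,.61,-.16,-.08,.09,.13),board=(.48,.64,-.16,.1,.03,.042),blocks=(.6,.68,-.2,.25,.014,.026),pointer=(.6,.68,-.2,.25,.028,.06),capL=(.48,.68,.2,.32,.028,.045),capR=(.48,.68,-.32,-.14,.028,.045)).items():
        q=sel(*b)
        if len(q):print(n,nm,len(q),"med",np.median(q,0).round(4),"mid",((q.min(0)+q.max(0))/2).round(4),"ext",(q.max(0)-q.min(0)).round(3))
# triangulate knob top
k=[r for r in recognise("top","lid_knob") if abs(r["point"][0]-253)<8][0]["point"];k2=[r for r in recognise("side","lid_knob") if abs(r["point"][0]-258)<8][0]["point"]
print("tri knob",tri([ray(ct,k),ray(cs,k2)]))
# picture points, by eye
for a,z in(((461/1.5625,295/1.5625),.111),((415/1.5625,262/1.5625),.036),((375/1.5625,267/1.5625),.02),((439/1.5625,262/1.5625),.02),((309/1.5625,270/1.5625),.02),((251/1.5625,307/1.5625),.034),((501/1.5625,293/1.5625),.034)): print(np.round(a),at_z(ct,a,z).round(4))
im=cv2.imread("pics/top0.png")[140:230,150:340]; cv2.imwrite("pics/c.png",cv2.resize(im,(798,378),interpolation=cv2.INTER_CUBIC))
E
```

```text
top knob 101 med [0.5667 0.0103 0.149 ] mid [0.5668 0.0101 0.1473] ext [0.028 0.028 0.015]
top disc 1013 med [0.5665 0.0106 0.1134] mid [0.5673 0.0109 0.1133] ext [0.106 0.106 0.014]
top grip 61 med [ 0.5716 -0.1105  0.1098] mid [ 0.5708 -0.1111  0.1027] ext [0.025 0.018 0.025]
top board 1216 med [ 0.5631 -0.071   0.0353] mid [ 0.5745 -0.0294  0.036 ] ext [0.13  0.202 0.012]
top blocks 391 med [0.6191 0.0967 0.0197] mid [0.6257 0.031  0.02  ] ext [0.051 0.437 0.012]
top pointer 388 med [ 0.6138 -0.0729  0.0352] mid [ 0.6255 -0.0625  0.035 ] ext [0.051 0.269 0.013]
top capL 135 med [0.5551 0.2912 0.0329] mid [0.5554 0.2921 0.0342] ext [0.097 0.015 0.012]
top capR 141 med [ 0.5799 -0.1949  0.0336] mid [ 0.6022 -0.2327  0.0361] ext [0.154 0.174 0.016]
side knob 106 med [0.5576 0.0038 0.1476] mid [0.5609 0.008  0.1433] ext [0.028 0.03  0.016]
side disc 647 med [ 0.5513 -0.0028  0.1132] mid [0.5616 0.0094 0.1144] ext [0.108 0.109 0.021]
side grip 116 med [ 0.5612 -0.1181  0.1049] mid [ 0.5665 -0.1132  0.1008] ext [0.027 0.018 0.021]
side board 1146 med [ 0.5418 -0.0658  0.035 ] mid [ 0.5719 -0.0322  0.036 ] ext [0.134 0.202 0.012]
side blocks 177 med [0.6142 0.1464 0.0195] mid [0.6246 0.0201 0.0199] ext [0.049 0.44  0.012]
side pointer 177 med [ 0.6117 -0.1006  0.0348] mid [ 0.6238 -0.1048  0.0325] ext [0.047 0.19  0.009]
side capL 85 med [0.5491 0.2874 0.0322] mid [0.5515 0.2883 0.0318] ext [0.098 0.017 0.007]
side capR 159 med [ 0.566  -0.1988  0.0324] mid [ 0.5705 -0.197   0.0316] ext [0.102 0.015 0.007]
tri knob [0.55916072 0.00893638 0.10964346]
[295. 189.] [ 0.5665 -0.1105  0.111 ]
[266. 168.] [ 0.6366 -0.0312  0.036 ]
[240. 171.] [0.6302 0.0472 0.02  ]
[281. 168.] [ 0.6372 -0.0793  0.02  ]
[198. 173.] [0.6272 0.1771 0.02  ]
[161. 196.] [0.5566 0.2886 0.034 ]
[321. 188.] [ 0.5723 -0.1973  0.034 ]
```

View pics/c.png

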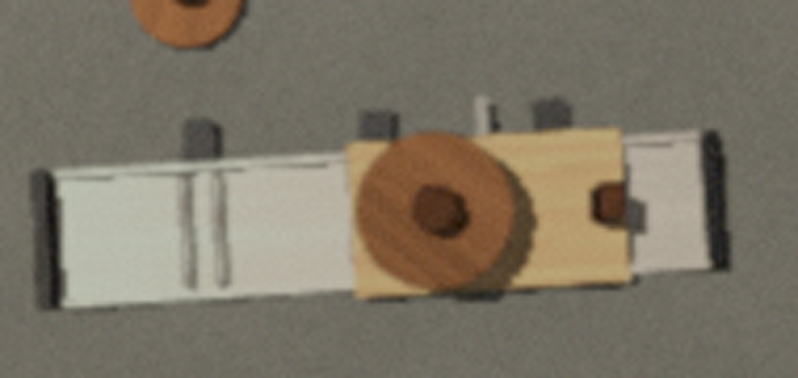

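The crop shows the wide lid, with its round knob, seated on the white pot and the grip to its right at crop (610,203). The measured lid is 106 mm across, so it is the largest. The rail's y axis is about (-0.037, 0.999). I'm moving above it.

arm_command(
  moves=[1,-45,-34,-4,0,0,0,1,-45,-34,-4,0,0,0,1,-45,-34,-4,0,0,0,1,-45,-34,-4,0,0,0,1,-45,-34,-4,0,0,0,1,-45,-34,-4,0,0,0,1,-45,-34,-4,0,0,0,1,-45,-34,-4,0,0,0],
  newtons=40,
)

```text
clock: 2.6
tcp_pos: [0.4322, 0.1868, 0.2637]
orientation: [0.0, 0.143, 0.99, 0.0]
wrist_force: [0.1, -0.4, -0.3]
finger_gap: 0.0856
grip_force: 0.0
```

arm_command(
  moves=[1,-45,-34,-4,0,0,0,1,-45,-34,-4,0,0,0,1,-45,-34,-4,0,0,0,1,-45,-34,-4,0,0,0,1,0,0,0,0,0,-0.162,1,0,0,0,0,0,-0.162,1,0,0,0,0,0,0,1,0,0,0,0,0,0],
)

```text
clock: 3.6
tcp_pos: [0.5651, 0.007, 0.2793]
orientation: [0.0, -0.017, 1.0, 0.0]
wrist_force: [-0.4, 0.3, -0.3]
finger_gap: 0.0854
grip_force: 0.0
```

```bash
python3 - <<'E'
from h import *
st=get_state(); c=cam("wrist",st); p,d=read_camera("wrist"); cv2.imwrite("pics/w1.png",p)
print(st["clock"],st["tcp_pos"],q2R(st["orientation"]).round(3).tolist()); print(np.array(camera_info("wrist")["tool_from_camera"]).round(3).tolist())
P=cloud(c,d)
def sel(x0,x1,y0,y1,z0,z1):
    m=(P[...,0]>x0)&(P[...,0]<x1)&(P[...,1]>y0)&(P[...,1]<y1)&(P[...,2]>z0)&(P[...,2]<z1); return P[m]
for nm,b in dict(knob=(.5,.62,-.05,.08,.142,.17),disc=(.48,.64,-.07,.1,.108,.12),grip=(.53,.61,-.16,-.08,.10,.13),pointer=(.625,.68,-.06,.03,.028,.06),blk=(.62,.68,-.2,.09,.012,.026)).items():
    q=sel(*b)
    if len(q):print(nm,len(q),"med",np.median(q,0).round(4),"mid",((q.min(0)+q.max(0))/2).round(4),"ext",(q.max(0)-q.min(0)).round(3))
for l in("lid_knob","pointer","grip_top","middle_stop"):
    for r in recognise("wrist",l)[:2]:print(l,np.round(r["point"]),round(r["confidence"],2),proj(c,[.566,.0100,.15]).round())
E
```

```text
3.6 [0.56514336 0.00703638 0.27933213] [[-0.999, -0.034, 0.0], [-0.034, 0.999, 0.0], [-0.0, 0.0, -1.0]]
[[-0.0, -0.95, -0.312, 0.081], [1.0, -0.0, 0.0, -0.001], [-0.001, -0.312, 0.95, -0.143], [0.0, 0.0, 0.0, 1.0]]
knob 892 med [0.5637 0.0085 0.1503] mid [0.565  0.0086 0.1476] ext [0.03  0.031 0.01 ]
disc 7172 med [0.5578 0.0083 0.1145] mid [0.5652 0.0089 0.1142] ext [0.107 0.108 0.011]
grip 475 med [ 0.5682 -0.1111  0.1108] mid [ 0.5692 -0.1127  0.1072] ext [0.025 0.018 0.014]
pointer 42 med [ 0.6467 -0.0293  0.0334] mid [ 0.6456 -0.0282  0.032 ] ext [0.01  0.008 0.007]
blk 292 med [ 0.6381 -0.0811  0.0206] mid [ 0.6345 -0.0644  0.0191] ext [0.029 0.251 0.014]
lid_knob [256. 168.] 0.73 [255. 180.]
lid_knob [377. 251.] 0.62 [255. 180.]
pointer [180. 141.] 0.98 [255. 180.]
grip_top [180. 144.] 0.8 [255. 180.]
grip_top [98. 10.] 0.28 [255. 180.]
middle_stop [365. 150.] 0.78 [255. 180.]
```

View pics/w1.png

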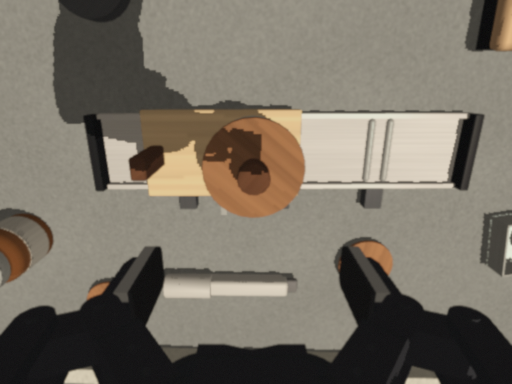

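The wrist view shows the knob at (253,176), the grip at (147,162) and the pointer near (223,208). The knob centre is about (0.565, 0.0087), top at 0.150, which agrees with the text. I'm descending and gripping.

arm_command(
  moves=[1,0,1.7,50,0,0,0,1,0,0,50,0,0,0,1,0,0,40,0,0,0,1,0,0,23,0,0,0,1,0,0,0,0,0,0,-1,0,0,0,0,0,0,-1,0,0,0,0,0,0,-1,0,0,0,0,0,0],
  newtons=40,
)

```text
clock: 4.85
tcp_pos: [0.5659, 0.0086, 0.1175]
orientation: [0.001, -0.018, 1.0, 0.0]
wrist_force: [-0.0, 1.0, 4.6]
finger_gap: 0.0323
grip_force: 3.7
```

arm_command(
  moves=[-1,0,0,0,0,0,0,-1,0,0,0,0,0,0,-1,0,0,0,0,0,0],
)

```text
clock: 5.22
tcp_pos: [0.5659, 0.0085, 0.1176]
orientation: [0.001, -0.018, 1.0, -0.0]
wrist_force: [-1.0, 0.1, 5.1]
finger_gap: 0.0306
grip_force: 39.2
```

arm_command(
  moves=[-1,0,0,-10,0,0,0,-1,0,0,-25,0,0,0,-1,0,0,-25,0,0,0,-1,36,14,0,0,0,0,-1,36,14,0,0,0,0,-1,36,14,0,0,0,0,-1,35,13,0,0,0,0,-1,0,0,0,0,0,0],
)

```text
clock: 6.22
tcp_pos: [0.4171, 0.0592, 0.1763]
orientation: [-0.001, -0.019, 1.0, 0.0]
wrist_force: [1.0, 0.1, -1.6]
finger_gap: 0.031
grip_force: 39.9
```

arm_command(
  moves=[-1,0,0,40,0,0,0,-1,0,0,40,0,0,0,-1,0,0,40,0,0,0,-1,0,0,20,0,0,0,-1,0,0,10,0,0,0,-1,0,0,0,0,0,0,-1,0,0,0,0,0,0],
)

```text
clock: 7.1
tcp_pos: [0.4214, 0.0583, 0.0272]
orientation: [0.001, -0.018, 1.0, -0.0]
wrist_force: [-0.5, 1.0, -1.7]
finger_gap: 0.0312
grip_force: 39.9
```

```bash
python3 - <<'E'
from h import *
p,d=read_camera("side"); cv2.imwrite("pics/s2.png",cv2.resize(p[130:320,130:350],(800,691))[:600])
E
```

```text
(no output)
```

View pics/s2.png

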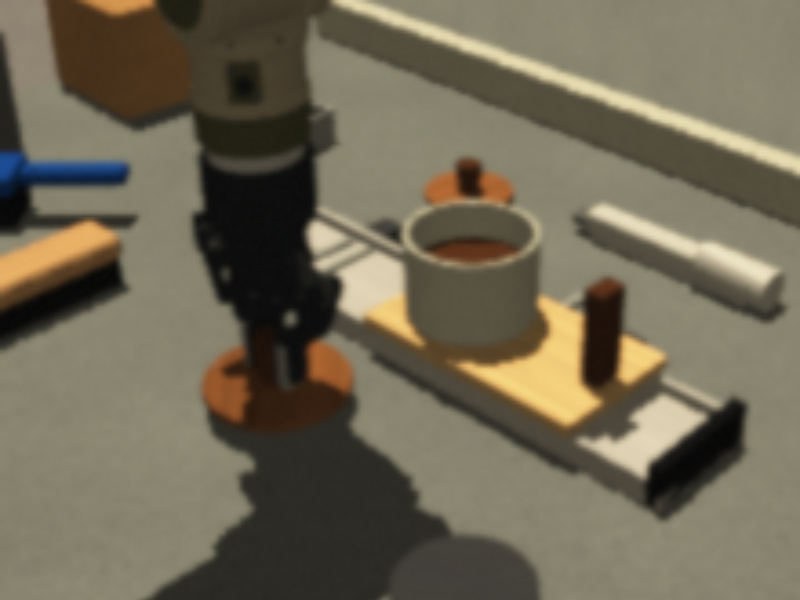

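The lid hangs level from the gripper at (275,385), just above bare shelf, and the pot is open. I'm lowering it the last 6 mm.

arm_command(
  moves=[-1,0,0,3,0,0,0,-1,0,0,1.5,0,0,0,-1,0,0,1,0,0,0,-1,0,0,0,0,0,0,-1,0,0,0,0,0,0],
)

```text
clock: 7.78
tcp_pos: [0.4203, 0.0584, 0.0215]
orientation: [0.0, -0.018, 1.0, -0.0]
wrist_force: [-2.3, -0.0, 7.3]
finger_gap: 0.031
grip_force: 40.9
```

Contact at about 7 N upward. Now releasing and rising.

arm_command(
  moves=[1,0,0,0,0,0,0,1,0,0,0,0,0,0,1,0,0,0,0,0,0,1,0,0,0,0,0,0,1,0,0,-20,0,0,0,1,0,0,-50,0,0,0,1,0,0,-50,0,0,0,1,0,0,-50,0,0,0],
)

```text
clock: 8.78
tcp_pos: [0.42, 0.0584, 0.1923]
orientation: [0.0, -0.018, 1.0, 0.0]
wrist_force: [1.4, 0.2, -0.4]
finger_gap: 0.0855
grip_force: 0.0
```

```bash
python3 - <<'E'
from h import *
for n in("top","side"):
    p,d=read_camera(n); c=cam(n); P=cloud(c,d); cv2.imwrite(f"pics/{n}3.png",p)
    def sel(x0,x1,y0,y1,z0,z1):
        m=(P[...,0]>x0)&(P[...,0]<x1)&(P[...,1]>y0)&(P[...,1]<y1)&(P[...,2]>z0)&(P[...,2]<z1); return P[m]
    q=sel(.35,.48,0,.12,.012,.03)
    if len(q)>20:
        A=np.c_[q[:,:2],np.ones(len(q))]; print(n,"disc",len(q),q.mean(0).round(4),np.linalg.lstsq(A,q[:,2],rcond=None)[0].round(3))
    for nm,b in dict(grip=(.53,.61,-.16,-.08,.10,.13),pointer=(.62,.68,-.06,.03,.027,.06),mid=(.615,.68,.02,.08,.013,.026),blk1=(.62,.68,-.12,-.05,.012,.026)).items():
        q=sel(*b)
        if len(q):print(n,nm,len(q),"med",np.median(q,0).round(4),"mid",((q.min(0)+q.max(0))/2).round(4),"ext",(q.max(0)-q.min(0)).round(3))
print(get_state()["tcp_pos"],get_state()["finger_gap"])
E
```

```text
top disc 249 [0.4556 0.0556 0.0173] [ 0.008 -0.003  0.014]
top grip 59 med [ 0.5718 -0.1108  0.1094] mid [ 0.5716 -0.1109  0.1083] ext [0.023 0.017 0.014]
top pointer 58 med [ 0.6238 -0.0267  0.0339] mid [ 0.6358 -0.0154  0.0345] ext [0.032 0.089 0.015]
top mid 64 med [0.6346 0.0518 0.0197] mid [0.6346 0.0517 0.0198] ext [0.023 0.022 0.011]
top blk1 58 med [ 0.6396 -0.0779  0.0193] mid [ 0.6395 -0.078   0.0194] ext [0.024 0.022 0.011]
side disc 725 [0.4115 0.0488 0.017 ] [0.01  0.008 0.012]
side grip 76 med [ 0.5627 -0.1161  0.1088] mid [ 0.5669 -0.1131  0.1058] ext [0.027 0.019 0.012]
side pointer 19 med [ 0.6327 -0.0274  0.0318] mid [ 0.6346 -0.0244  0.0316] ext [0.028 0.018 0.006]
side blk1 9 med [ 0.6449 -0.082   0.0191] mid [ 0.644  -0.0811  0.0192] ext [0.007 0.018 0.004]
[0.42363539 0.05826776 0.1959949 ] 0.0850252631359264
```

The lid lies flat, with disc top at 0.017 and negligible slope. The grip, pointer and block measurements agree on about 78 mm of carrier travel. I'm moving over the grip.

arm_command(
  moves=[0.3,-28,-35,0,0,0,0,0.3,-28,-35,0,0,0,0,0.3,-28,-35,0,0,0,0,0.3,-28,-35,0,0,0,0,0.3,-28,-35,0,0,0,0,0.3,0,0,0,0,0,0,0.3,0,0,0,0,0,0,0.3,0,0,0,0,0,0],
)

```text
clock: 9.88
tcp_pos: [0.5656, -0.1104, 0.1905]
orientation: [-0.0, -0.019, 1.0, 0.0]
wrist_force: [0.1, 0.6, 1.1]
finger_gap: 0.0555
grip_force: 0.0
```

```bash
python3 - <<'E'
from h import *
st=get_state(); c=cam("wrist",st); p,d=read_camera("wrist"); cv2.imwrite("pics/w4.png",p)
P=cloud(c,d)
m=(abs(P[...,0]-.57)<.04)&(abs(P[...,1]+.115)<.035)&(P[...,2]>.098)&(P[...,2]<.13); q=P[m]
print(st["tcp_pos"],st["finger_gap"],len(q),((q.min(0)+q.max(0))/2).round(4),np.ptp(q,axis=0).round(3))
E
```

```text
[ 0.56557543 -0.11037455  0.19052974] 0.05548372555237179 784 [ 0.5694 -0.1135  0.1056] [0.026 0.019 0.015]
```

View pics/w4.png

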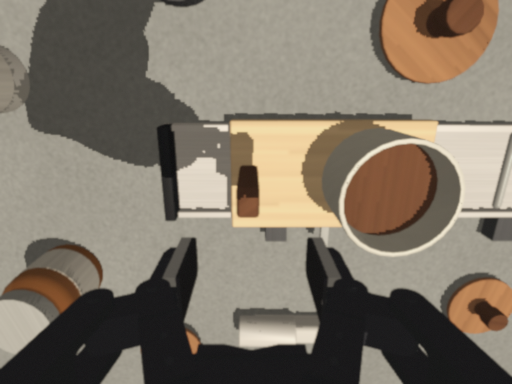

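The view shows the grip at (247,190), the open pot at (390,190) and the lid lying knob up at (440,30). I shift x +4 and y -2.5 mm, then go down 128 mm and grip.

arm_command(
  moves=[0.3,-4,-2.5,40,0,0,0,0.3,0,0,45,0,0,0,0.3,0,0,40,0,0,0,0.3,0,0,0,0,0,0,-1,0,0,0,0,0,0,-1,0,0,0,0,0,0,-1,0,0,0,0,0,0,-1,0,0,0,0,0,0],
  newtons=30,
)

```text
clock: 10.92
tcp_pos: [0.5722, -0.1141, 0.0682]
orientation: [0.002, -0.018, 1.0, -0.0]
wrist_force: [-0.3, 1.1, 7.5]
finger_gap: 0.0175
grip_force: 33.0
```

arm_command(
  moves=[-1,0,8,0,0,0,0,-1,0,10,0,0,0,0,-1,0,10,0,0,0,0,-1,0,10,0,0,0,0,-1,0,10,0,0,0,0,-1,0,10,0,0,0,0,-1,0,10,0,0,0,0,-1,0,10,0,0,0,0],
  newtons=40,
)

```text
clock: 11.92
tcp_pos: [0.5693, -0.0362, 0.0682]
orientation: [0.002, -0.018, 1.0, -0.0]
wrist_force: [-0.6, -0.1, 7.5]
finger_gap: 0.0174
grip_force: 39.7
```

arm_command(
  moves=[-1,0,0,0,0,0,0,-1,0,0,0,0,0,0,-1,0,0,0,0,0,0],
)

```text
clock: 12.3
tcp_pos: [0.5693, -0.0354, 0.0682]
orientation: [0.002, -0.018, 1.0, 0.0]
wrist_force: [-0.8, 3.3, 7.4]
finger_gap: 0.0175
grip_force: 39.9
```

```bash
cat > chk.py <<'E'
from h import *
u=np.array([-.037,.9993,0])
for n in("top","side"):
    p,d=read_camera(n); c=cam(n); P=cloud(c,d); cv2.imwrite(f"pics/{n}5.png",p)
    def sel(x0,x1,y0,y1,z0,z1):
        m=(P[...,0]>x0)&(P[...,0]<x1)&(P[...,1]>y0)&(P[...,1]<y1)&(P[...,2]>z0)&(P[...,2]<z1); return P[m]
    for nm,b in dict(grip=(.53,.61,-.09,.02,.10,.13),pointer=(.628,.68,0,.1,.027,.06),mid=(.615,.68,.02,.09,.013,.025),board=(.48,.615,-.1,.2,.033,.04),blk1=(.615,.68,-.12,-.05,.012,.026),blk3=(.615,.68,.14,.22,.012,.026)).items():
        q=sel(*b)
        if len(q):s=q@u; print(n,nm,len(q),"s mid",round((s.min()+s.max())/2,4),"ext",np.ptp(s).round(4),"med",np.median(q,0).round(4))
st=get_state();print(st["clock"],st["tcp_pos"],st["wrist_force"])
E
python3 chk.py
```

```text
top pointer 18 s mid 0.0265 ext 0.0067 med [0.6363 0.05   0.0317]
top mid 42 s mid 0.0282 ext 0.0228 med [0.6356 0.0563 0.0195]
top board 409 s mid 0.059 ext 0.1357 med [0.5428 0.0494 0.0356]
top blk3 63 s mid 0.1576 ext 0.023 med [0.6295 0.18   0.0195]
side grip 259 s mid -0.055 ext 0.0949 med [ 0.5564 -0.0392  0.1178]
side board 836 s mid 0.025 ext 0.2002 med [0.5391 0.011  0.0352]
side blk1 73 s mid -0.117 ext 0.0507 med [ 0.6316 -0.084   0.0192]
12.4 [ 0.56931035 -0.03537125  0.06819042] [-1.02524905  3.02843032  7.69380643]
```

The pointer is about 2 mm short and the detent is pulling it forward (3 N). Releasing lets it centre.

arm_command(
  moves=[0.3,0,0,0,0,0,0,0.3,0,0,0,0,0,0,0.3,0,0,0,0,0,0,0.3,0,0,0,0,0,0,0.3,0,0,-30,0,0,0,0.3,0,0,-50,0,0,0,0.3,0,0,-60,0,0,0,0.3,0,0,-60,0,0,0],
)

```text
clock: 13.4
tcp_pos: [0.5674, -0.0358, 0.2674]
orientation: [-0.0, -0.018, 1.0, 0.0]
wrist_force: [1.2, -0.4, 1.0]
finger_gap: 0.0553
grip_force: 0.0
```

arm_command(
  moves=[0.3,50,-30,0,0,0,0,0.3,50,-30,0,0,0,0,0.3,50,-30,0,0,0,0,0.3,0,0,0,0,0,0,0.3,0,0,0,0,0,0],
)

```text
clock: 14.02
tcp_pos: [0.4214, -0.1315, 0.2661]
orientation: [0.001, -0.018, 1.0, -0.0]
wrist_force: [-0.4, 0.2, -0.5]
finger_gap: 0.0558
grip_force: 0.0
```

```bash
python3 chk.py; python3 - <<'E'
import cv2
cv2.imwrite('pics/f.png',cv2.resize(cv2.imread('pics/top5.png'),(800,600),interpolation=cv2.INTER_CUBIC))
E
```

```text
top grip 58 s mid -0.0544 ext 0.0181 med [ 0.5678 -0.0332  0.1094]
top pointer 14 s mid 0.0267 ext 0.0061 med [0.6375 0.0513 0.0331]
top mid 45 s mid 0.0282 ext 0.0228 med [0.6362 0.0562 0.0195]
top board 1030 s mid 0.0276 ext 0.1994 med [0.5535 0.0125 0.0358]
top blk1 112 s mid -0.1078 ext 0.0682 med [ 0.6296 -0.0795  0.0195]
top blk3 64 s mid 0.1578 ext 0.0233 med [0.6283 0.1809 0.02  ]
side grip 62 s mid -0.0555 ext 0.0184 med [ 0.561  -0.0375  0.1086]
side pointer 1 s mid 0.0287 ext 0.0 med [0.6295 0.052  0.0338]
side board 840 s mid 0.0259 ext 0.2016 med [0.5392 0.0118 0.0352]
side blk1 70 s mid -0.1094 ext 0.0658 med [ 0.6308 -0.0826  0.0193]
14.125 [ 0.42196688 -0.13099001  0.26579566] [ 0.70477053 -0.54567305  0.0086928 ]
```

View pics/f.png

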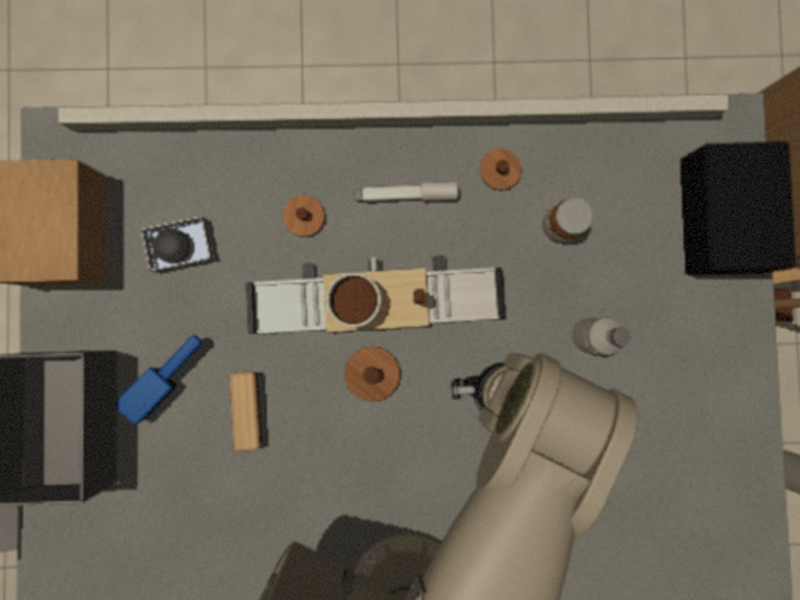

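The pointer at (376,264) lies over the middle block. It measures within about 2 mm of its centre. The lid lies knob up on bare shelf at (372,374), and the other things are where they were.

```bash
python3 -c "
from workcell import *
print(hand_in())"
```

```text
the job is handed in; nothing more can be done
None
```

I handed the job in at about 14 s: the lid is flat on the bare shelf, knob up, and the carrier rests in the middle stop with its pointer within about 2 mm of the block's centre; the hand-in call gave no verdict.

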